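# Close the herb mill

## Task

Close the herb mill on the shop counter: with a fingertip, push the white bar on its green lid round until the notch in the lid's rim meets the red pin, then press the lid down until it is fully home, and take the hand away. Only touch and push the lid, never lift it, and leave the jars, bottle, tin, carton and spoon around the mill where they are.

Things in the scene. Friction and masses are not known exactly. Their poses are not given: they have to be found in the camera images.
- mill: squat herb mill, fixed to the counter: white base 170 by 150 mm, 59 mm tall, with buttons on its front, a metal bowl on it, 140 mm across at its rim, rim top 130 mm above the counter. Origin on the counter under the axis of bowl and lid; x points from the axis towards the red pin, away from the buttons
- lid_bar (a point): middle of the top of the white finger bar on the green lid (a level disc, 120 mm across, 8 mm thick). The bar is 92 mm long, 12 mm thick, stands 18 mm up from the lid, centred on the lid's axis. Bar top 167 mm above the counter at the start, 157 mm with the lid home; lid's top face 149 and 139 mm. Own x axis points to the notch, y along the bar, z up; it turns with the lid
- notch (a point): the notch in the lid's rim: a gap 13 mm wide and 14 mm deep, right through the lid; a short white stripe on the lid points to it. The point lies in the middle of the notch, 55 mm from the lid's axis, level with the lid's top face
- pin (a point): domed tip of the red upright pin on the mill's rim: 8 mm in diameter, 55 mm from the lid's axis, tip 140 mm above the counter, 1 mm under the raised lid, which it stops from going down unless the notch is over it (2.5 mm to spare each side). The lid hides it, but straight outward of it a red block 18 mm wide stands beside the lid, 63 to 76 mm from the axis, top at 150 mm
- lid (a joint): turn of the lid about its upright axis, rad: 0 or a whole turn when the notch is over the pin, growing anticlockwise seen from above. It starts anywhere from 0.7 to 5.58, turns both ways against light friction (0.05 N m, some 1.5 N at the bar's end) and stays where it is left
- lid_press (a joint): how far the lid has been pressed down, m: 0 raised, as at the start; 0.010 fully home; negative if pulled up. Its rubber seal grips the bowl: it goes down under some 5 to 8 N and stays where it is left
- herb_jar_mid (a point): bystander, loose and standing upright on the counter near the mill: green glass jar with a brass lid and a pale label, 68 mm across, 125 mm tall. The point is half-way up on its centre line
- honey_jar_mid (a point): bystander, loose and standing upright on the counter near the mill: amber glass jar with a yellow lid, 64 mm across, 85 mm tall. The point is half-way up on its centre line
- oil_bottle_mid (a point): bystander, loose and standing upright on the counter near the mill: slim amber bottle with a black cap, 50 mm across, 190 mm tall. The point is half-way up on its centre line
- tea_tin_mid (a point): bystander, loose and standing upright on the counter near the mill: round metal tin with a red band, 68 mm across, 100 mm tall. The point is half-way up on its centre line
- tea_carton_mid (a point): bystander, loose and standing upright on the counter near the mill: paper carton with a yellow band, 50 by 75 mm, 110 mm tall. The point is half-way up on its centre line
- spoon: bystander: measuring spoon with a round metal bowl and a wooden handle, 160 mm long, lying loose on the counter between the mill and the robot, along its own x axis; origin under its middle
Mind the look-alikes: they are no part of the job. Leave any purple look-alike of the mill alone.

How it is judged:
At the end, for the whole second after the job is handed in: The lid is pressed at least 8.5 mm of its 10 mm down and at rest, with its notch within 4 mm of the pin; every bystander is within 30 mm of where it stood (value of joint lid_press above 0.0085 m and horizontal distance between notch and pin below 0.004 m and velocity of joint lid between -0.05 and 0.05 rad/s and distance of each of herb_jar_mid, honey_jar_mid, oil_bottle_mid, tea_tin_mid, tea_carton_mid, spoon from where it was at the start of the episode below 0.03 m); the robot touches nothing.
It fails at once if the lid is lifted more than 4 mm above its starting height (value of joint lid_press below -0.004 m).
It fails at once if a bystander is moved or lifted by more than 30 mm (distance of any of herb_jar_mid, honey_jar_mid, oil_bottle_mid, tea_tin_mid, tea_carton_mid, spoon from where it was at the start of the episode above 0.03 m).
It also fails if it takes over 48 s, if anything falls off the work surface, if the arm or the gripper's body presses on something with over 40 N, if the wrist force passes 120 N, or if a joint passes its speed limit or range.

## Robot

A 7-joint arm with a two-finger parallel gripper is mounted at the origin on the work surface. World frame = base frame: x ahead of the robot, y to its left, z up, the work surface at z = 0. Lengths are in m, angles in rad, forces in N, time in s.
With the tool pointing down it reaches from about 0.425 to 0.875 m from the base axis. Payload 4.7 kg.
Tool frame: the origin (TCP) lies at the centre of the arm's flange, where the gripper is bolted on; the fingertips stand 182 mm ahead of it and the grasp point (between the pads) lies 164 mm ahead of it; x points along the fingers, y is the direction in which the jaws open and shut, and the axes are right-handed (so a half turn about x gives the same grasp; the last joint's range is limited). The gripper opens to 87 mm and grips with 3 to 60 N. Pads are 19 mm wide; open, the fingers measure 117 mm over their backs; the gripper's body (75 mm by 190 mm) begins 51 mm behind the grasp point.
Start: joints at [1.299, 0.321, -0.07, 1.45, 0.023, 1.371, -0.057], TCP at [0.183, -0.624, 0.405] pointing down, gripper open.
Joint ranges: [-2.86, 2.86], [-0.3, 2.09], [-1.38, 1.24], [0.06, 2.45], [-1.56, 4.7], [0.09, 2.05], [-2.69, 2.69]. Speed limits (rad/s): [2.57, 2.57, 3.14, 3.14, 3.14, 3.14, 3.14].

## Interface

Orientations are given as a rotation vector (axis times angle).
In Python, from bench import ctrl gives the robot as it stands.
- The arm moves only by the shell command python3 -m crank 'ROWS' [FORCE]. ROWS is JSON, one flat list of numbers, 7 for each row, row after row: the shift along the tool's x, y, z in mm, then the turn, a rotation vector about the tool's x, y, z in rad, then the finger opening in mm, from 0 to 87. A call has exactly 5 rows; each row shifts and turns the commanded pose from where the row before left it, along the tool's axes as they then stand; what a row does not reach is not made up. A row lasts 1/8 s, in which the tool goes at most 62.5 mm and 10.7 degrees, less where a joint would pass 70% of its speed; a pose out of reach is approached as far as the arm can. A call with a gripper value outside its range is refused whole. The fingers move at their own pace and stop on an object; FORCE is the grip in N (left out, the last holds). Time passes only in rows, so rows that do not move let the fingers close, or fill a call up. It gives the time, the measured TCP pose, the force and the opening at its end, in the units of the state.
- ctrl.get_state(): the state, without advancing time (a new reading comes with each control period).
- ctrl.get_image(name): name is "scene" or "side" or "wrist"; returns the picture (400x640x3 uint8, red, green, blue); there is no depth.
- ctrl.camera_params(name): a dict with "K" (3x3 intrinsics, pixels), "world_to_cam" (4x4, takes a point from world to camera coordinates); the wrist camera has in their place "hand_eye" (4x4, takes a point from camera to tool coordinates, whose origin is the TCP and whose axes are the tool frame's). Camera axes: x right, y down, z forward; pixel columns grow to the right and rows downward; lengths in m; the calibration is good to about 2 mm. A picture is of the moment at which its call begins: read the wrist's pose just before it. camera_params takes no time and is no camera call.
- ctrl.close_job(): hands the job in, once; it reports no verdict.
Trained networks look in the newest picture that a camera, given by its name, has taken for a name from the list of things; names that differ only in an ending like _2 or _b are one class to them, and where a whole thing is asked for, a point or a joint stands for the part that bears it (a point fixed in the world has none). Each returns a list of dicts, best first, with "confidence" (0 to 1); they miss things now and then, are a little off and sometimes report something else, mostly with a low value. They report only what shows in the picture. A call takes as long as a camera call. They do not tell look-alikes from the thing itself.
- ctrl.regions_of(camera, target): "region" (400x640 bool, what is visible of it) and "at" ([column, row] in pixels, amid what is visible of it).
- ctrl.mark_of(camera, target): "at" ([column, row] in pixels: a listed point, or the origin of a listed thing).
The state is a dict: "time": time; "joint_positions": joint angles; "qd": joint speeds; "joint_torque": joint torques, N m; "position": TCP position; "tool_rot": TCP orientation; "ft_force": force on the tool from outside, world axes, zero at the start; "torque": the same for the moment, N m; "grip_width": opening from 0.0 (shut) to 1.0 (fully open).
Only numpy, scipy, OpenCV 4.12 (cv2) and the standard library are available. Lean on these libraries where they do the work, as an engineer would, in place of code of your own. Each camera call takes 0.05 s, during which the arm holds its last target.

## Working session

There is one attempt and no reset: what is moved stays moved. The work goes in short steps, Python scripts to look and compute and a shell command to move; the robot and the scene stay as the last step left them, time stands still between calls to the robot, and variables do not carry over. Pictures are saved under pics/ and viewed, and the job is handed in when it is done.

```bash
ls; mkdir -p pics; python3 - <<'E'
from bench import ctrl
import cv2,numpy as np
s=ctrl.get_state()
for k in s: print(k,np.round(s[k],4))
for n in ("scene","side","wrist"):
    im=ctrl.get_image(n); cv2.imwrite(f"pics/{n}0.png",im[:,:,::-1])
    p=ctrl.camera_params(n)
    for k in p: print(n,k,np.round(p[k],4).tolist() if not isinstance(p[k],str) else p[k])
E
```

```text
pics
time 0.0
joint_positions [ 1.2991  0.3219 -0.0701  1.4517  0.0226  1.3708 -0.0569]
qd [-0.001   0.0007 -0.0002  0.0011  0.0012  0.0002  0.0011]
joint_torque [ 3.00000e-04 -4.91301e+01 -4.04200e-01 -3.12530e+01 -6.42000e-02
  4.36000e-02  2.00000e-04]
position [ 0.1832 -0.6234  0.4036]
tool_rot [ 2.0685  0.2997 -2.0693]
ft_force [0.1387 0.2224 0.0864]
torque [ 0.0232 -0.0016  0.0329]
grip_width 0.9986
scene K [[434.5168, 0.0, 319.1426], [0.0, 434.5168, 199.4618], [0.0, 0.0, 1.0]]
scene world_to_cam [[0.0376, 0.9993, -0.0087, -0.02], [0.7578, -0.0342, -0.6516, -0.3513], [-0.6514, 0.0179, -0.7585, 1.7223], [0.0, 0.0, 0.0, 1.0]]
side K [[377.2972, 0.0, 322.3878], [0.0, 377.2972, 196.1515], [0.0, 0.0, 1.0]]
side world_to_cam [[-0.7042, -0.7099, 0.0077, 0.4023], [-0.3476, 0.3354, -0.8756, 0.3121], [0.6191, -0.6193, -0.4829, 0.6884], [0.0, 0.0, 0.0, 1.0]]
wrist K [[275.7739, 0.0, 317.3836], [0.0, 275.7739, 195.8001], [0.0, 0.0, 1.0]]
wrist hand_eye [[0.0007, -0.2865, 0.9581, 0.0198], [1.0, -0.0013, -0.0012, -0.0006], [0.0016, 0.9581, 0.2865, -0.0779], [0.0, 0.0, 0.0, 1.0]]
```

View pics/scene0.png

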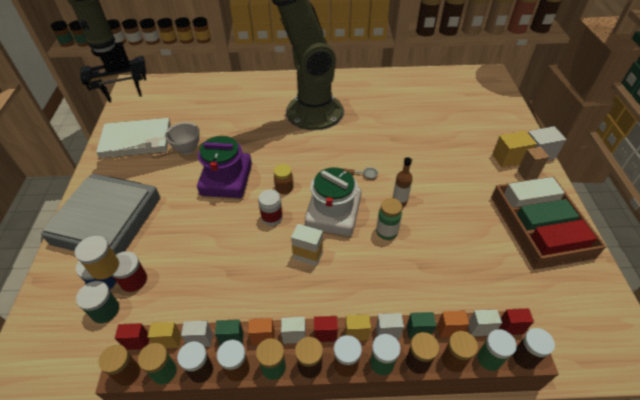

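View pics/side0.png

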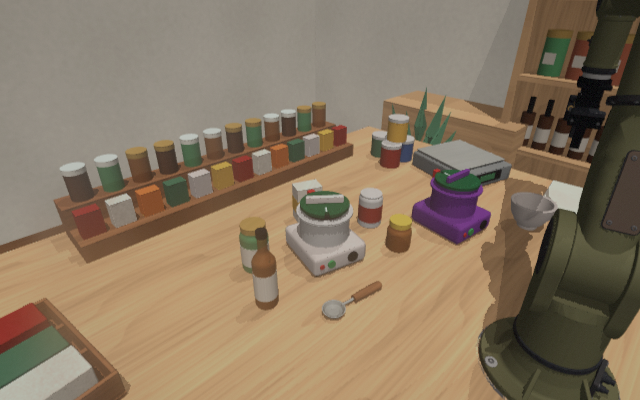

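View pics/wrist0.png

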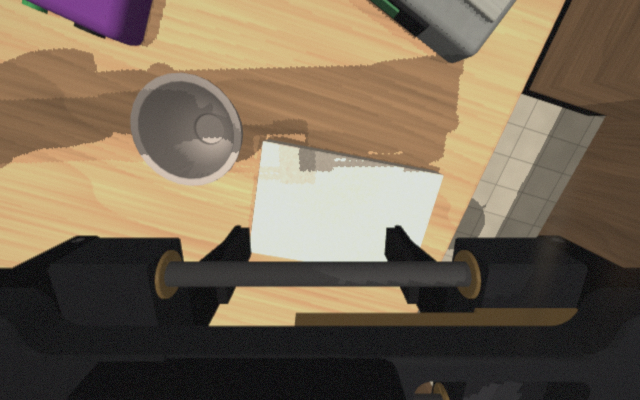

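The white mill is at scene (335,195) and side (325,230); the red block is at scene (329,202). The purple look-alike at scene (225,165) is to be ignored. The notch is not obvious at this size, so next I'll triangulate the points and zoom in.

```bash
cat > h.py <<'E'
from bench import ctrl
import cv2,numpy as np
from scipy.spatial.transform import Rotation as R
def P(n,st=None):
    p=ctrl.camera_params(n); K=np.array(p["K"])
    if n=="wrist":
        T=np.eye(4);T[:3,:3]=R.from_rotvec(st["tool_rot"]).as_matrix();T[:3,3]=st["position"]
        W=np.linalg.inv(T@np.array(p["hand_eye"]))
    else: W=np.array(p["world_to_cam"])
    return K@W[:3]
def proj(Pm,X):
    v=Pm@np.r_[X,1]; return v[:2]/v[2]
def tri(Ps,px):
    v=cv2.triangulatePoints(Ps[0],Ps[1],np.float64(px[0]).reshape(2,1),np.float64(px[1]).reshape(2,1)).ravel();return v[:3]/v[3]
def onplane(Pm,px,z):
    A=np.c_[Pm[:,0],Pm[:,1],-np.array([px[0],px[1],1.])]; b=-(Pm[:,2]*z+Pm[:,3]); return np.r_[np.linalg.solve(A,b)[:2],z]
E
python3 - <<'E'
from h import *
im={}
for n in ("scene","side"): im[n]=ctrl.get_image(n)
for t in ["mill","lid_bar","notch","pin","herb_jar_mid","honey_jar_mid","oil_bottle_mid","tea_tin_mid","tea_carton_mid","spoon"]:
    d={n:[(np.round(x["at"],1).tolist(),round(x["confidence"],2)) for x in ctrl.mark_of(n,t)[:4]] for n in im}
    print(t,d)
    a,b=d["scene"],d["side"]
    for i in a[:2]:
        for j in b[:2]:
            X=tri([P("scene"),P("side")],[i[0],j[0]]); e=np.abs(proj(P("scene"),X)-i[0]).max()
            if e<4: print("   ",np.round(X,3),round(e,1))
a=cv2.resize(im["scene"][150:250,260:420],None,fx=4.5,fy=4.5,interpolation=cv2.INTER_CUBIC)
cv2.imwrite("pics/sz.png",a[:,:,::-1])
a=cv2.resize(im["side"][175:280,245:405],None,fx=4.5,fy=4.5,interpolation=cv2.INTER_CUBIC)
cv2.imwrite("pics/dz.png",a[:,:,::-1])
E
```

```text
mill {'scene': [([225.1, 180.0], 0.83), ([333.9, 213.7], 0.72), ([402.4, 182.2], 0.19)], 'side': [([446.5, 227.4], 0.8), ([325.9, 249.6], 0.79)]}
    [ 0.361 -0.312 -0.007] 1.1
    [0.524 0.043 0.003] 1.3
lid_bar {'scene': [([335.2, 174.8], 0.9), ([217.0, 142.0], 0.6)], 'side': [([325.6, 195.3], 0.8), ([458.9, 170.1], 0.58)]}
    [0.517 0.047 0.171] 0.4
    [ 0.362 -0.31   0.174] 0.2
notch {'scene': [([211.3, 161.6], 0.65), ([352.8, 175.0], 0.62)], 'side': [([439.6, 173.6], 0.94), ([331.7, 211.3], 0.93)]}
    [ 0.42  -0.325  0.142] 0.6
pin {'scene': [([329.4, 198.1], 0.72), ([334.0, 177.3], 0.64), ([216.8, 162.7], 0.56), ([354.6, 173.3], 0.34)], 'side': [([439.7, 175.7], 0.97), ([313.5, 196.6], 0.93)]}
    [0.577 0.029 0.137] 0.1
    [0.535 0.052 0.169] 2.7
herb_jar_mid {'scene': [([391.2, 216.5], 0.56)], 'side': [([255.5, 242.1], 0.59)]}
    [0.598 0.207 0.072] 1.5
honey_jar_mid {'scene': [([282.2, 178.4], 0.7), ([271.0, 206.3], 0.54)], 'side': [([396.4, 233.7], 0.56)]}
    [ 0.406 -0.114  0.042] 0.7
    [ 0.457 -0.166 -0.021] 2.8
oil_bottle_mid {'scene': [([402.5, 182.7], 0.56)], 'side': [([264.7, 266.2], 0.6)]}
    [0.487 0.257 0.094] 0.6
tea_tin_mid {'scene': [([272.5, 209.0], 0.83)], 'side': [([369.7, 210.9], 0.67)]}
    [ 0.529 -0.146  0.041] 0.6
tea_carton_mid {'scene': [([305.5, 244.7], 0.7)], 'side': [([305.5, 204.8], 0.76), ([353.3, 302.2], 0.39)]}
    [ 0.676 -0.041  0.046] 1.2
    [ 0.489 -0.05  -0.219] 0.1
spoon {'scene': [([357.9, 172.6], 0.7)], 'side': [([352.8, 300.9], 0.65), ([370.5, 207.6], 0.32)]}
    [0.35  0.136 0.007] 1.3
```

View pics/sz.png

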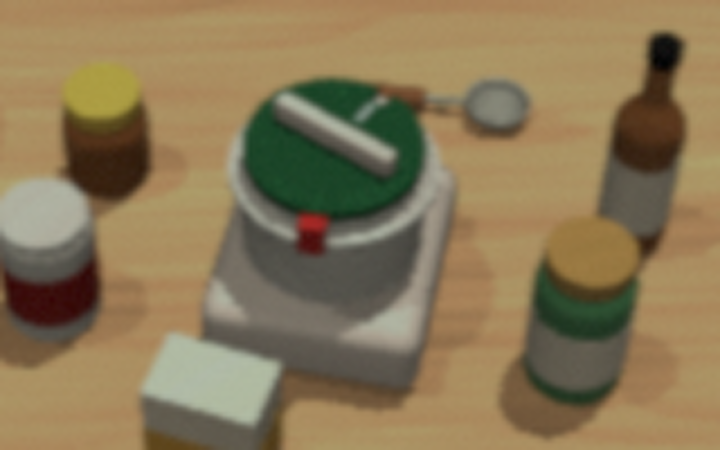

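View pics/dz.png

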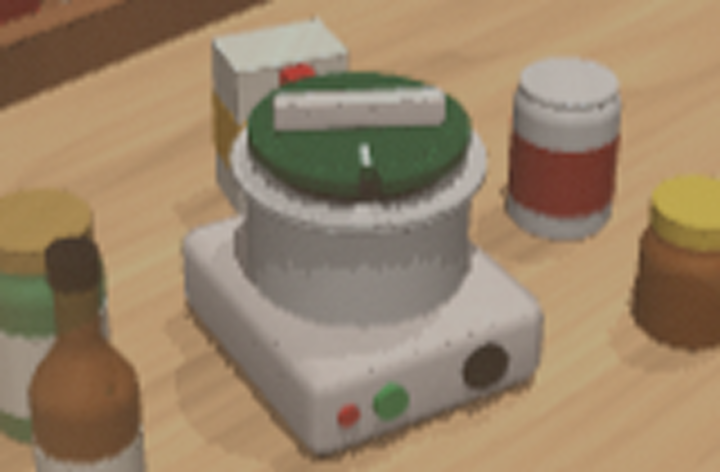

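```bash
python3 - <<'E'
from h import *
S,D=P("scene"),P("side")
z=lambda p,o:(p[0]/4.5+o[0],p[1]/4.5+o[1])
so,do=(260,150),(245,175)
f=lambda *a:print(*[np.round(x,4) for x in a])
print("bar ends scene"); a=onplane(S,z((284,99),so),.167);b=onplane(S,z((390,158),so),.167);f(a,b,(a+b)/2,np.hypot(*(a-b)[:2]))
print("bar ends side"); c=onplane(D,z((276,97),do),.167);d=onplane(D,z((445,92),do),.167);f(c,d,(c+d)/2,np.hypot(*(c-d)[:2]))
print("stripe scene",onplane(S,z((360,120),so),.149),onplane(S,z((387,99),so),.149))
print("notch side",onplane(D,z((370,185),do),.149),onplane(D,(331.7,211.3),.149), "stripe", onplane(D,z((364,148),do),.149),onplane(D,z((369,165),do),.149))
print("block",onplane(S,z((313,222),so),.150),onplane(D,z((298,72),do),.15))
for n,q in (("scene",so),("side",do)):
  for m in ctrl.mark_of(n,"notch")[:2]: print(n,m["at"],onplane(P(n),m["at"],.149))
E
```

```text
bar ends scene
[0.502  0.0142 0.167 ] [0.5569 0.0788 0.167 ] [0.5294 0.0465 0.167 ] 0.0848
bar ends side
[0.5493 0.0775 0.167 ] [0.4907 0.0089 0.167 ] [0.52   0.0432 0.167 ] 0.0902
stripe scene [0.5058673  0.06383901 0.149     ] [0.48755467 0.08298752 0.149     ]
notch side [0.47286712 0.08369166 0.149     ] [0.48045315 0.06118555 0.149     ] stripe [0.50076565 0.05986502 0.149     ] [0.48688954 0.07019911 0.149     ]
block [0.59332266 0.02834557 0.15      ] [0.5849114  0.02807361 0.15      ]
scene [211.3, 161.6] [ 0.42443365 -0.32422267  0.149     ]
scene [352.8, 175.0] [0.50081596 0.10209799 0.149     ]
side [439.6, 173.6] [ 0.41170036 -0.30377746  0.149     ]
side [331.7, 211.3] [0.48045315 0.06118555 0.149     ]
```

```bash
python3 - <<'E'
from h import *
s=ctrl.get_state(); M=R.from_rotvec(s["tool_rot"]).as_matrix(); print(np.round(M,3)); print(np.degrees(np.arctan2(M[1,1],M[0,1])),np.degrees(np.arctan2(M[1,2],M[0,2])))
d=np.array([.521,.046,.44])-s["position"]; print(M.T@d*1000)
E
```

```text
[[-0.     0.282 -0.959]
 [-0.    -0.959 -0.282]
 [-1.     0.     0.   ]]
-73.62356078535751 -163.62356104337306
[ -35.30785869 -547.25094103 -512.87461135]
```

```bash
python3 -m crank '[-10,-30,-25,0,0,0,0, -5,-36.5,-30,0,0,0,0, -5,-36.5,-30,0,0,0,0, -5,-36.5,-30,0,0,0,0, -5,-36.5,-30,0,0,0,0]' 10
```

```text
time: 1.98
position: [0.2733, -0.4123, 0.4352]
tool_rot: [2.068, 0.297, -2.068]
ft_force: [0.7, -0.1, 0.2]
grip_width: 0.512
```

```bash
python3 -m crank '[-3,-36.5,-30,0,0,0,0, -3,-36.5,-30,0,0,0,0, -3,-36.5,-30,0,0,0,0, -3,-36.5,-30,0,0,0,0, -3,-36.5,-30,0,0,0,0]'
```

```text
time: 2.6
position: [0.3656, -0.1948, 0.4501]
tool_rot: [2.068, 0.296, -2.067]
ft_force: [-0.1, -0.1, 0.1]
grip_width: 0.016
```

```bash
python3 -m crank '[0,-36.5,-30,0,0,0,0, 0,-36.5,-30,0,0,0,0, 0,-36.5,-30,0,0,0,0, 0,-36.5,-30,0,0,0,0, 0,-36.5,-38,0,0,0,0]'; python3 - <<'E'
from h import *
s=ctrl.get_state(); im=ctrl.get_image("wrist"); cv2.imwrite("pics/w1.png",im[:,:,::-1]); print(np.round(s["joint_positions"],2),s["position"],s["tool_rot"])
np.savez("w1.npz",position=s["position"],tool_rot=s["tool_rot"])
for t in ["lid_bar","notch","pin","mill"]: print(t,[(np.round(x["at"],1).tolist(),round(x["confidence"],2)) for x in ctrl.mark_of("wrist",t)[:3]])
E
```

```text
time: 3.22
position: [0.4655, 0.0246, 0.4501]
tool_rot: [2.069, 0.295, -2.067]
ft_force: [1.2, -0.2, -0.6]
grip_width: 0.007
[ 0.78 -0.09 -0.82  1.79 -0.07  1.41 -1.32] [0.46545159 0.02456994 0.45011114] [ 2.06877408  0.29460433 -2.06687061]
lid_bar [([316.8, 127.6], 0.89)]
notch [([271.6, 164.1], 0.74)]
pin [([348.0, 81.7], 0.81)]
mill [([482.3, 271.8], 0.78), ([312.6, 126.5], 0.74)]
```

View pics/w1.png

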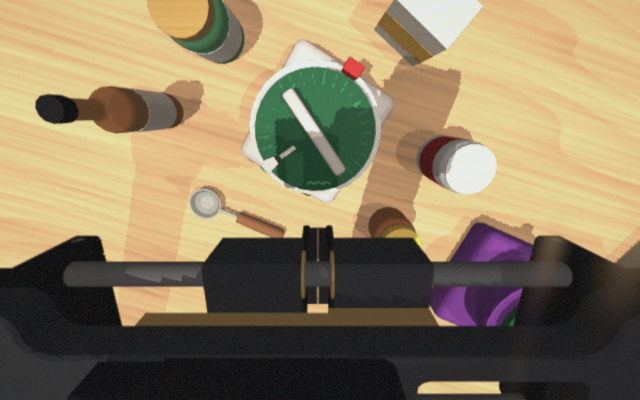

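```bash
python3 - <<'E'
from h import *
s=dict(np.load("w1.npz")); W=P("wrist",s); S=P("scene");D=P("side")
bar=onplane(W,(316.8,127.6),.167);no=onplane(W,(271.6,164.1),.149);pin=onplane(W,(348,81.7),.140);blk=onplane(W,(353,67.5),.150)
e=[onplane(W,p,.167) for p in ((288.5,91.5),(340,171))]
print(bar,no,pin,blk,e,np.linalg.norm(e[0]-e[1]),(e[0]+e[1])/2)
print("tri bar scene/side w wrist",tri([S,W],[(335.2,174.8),(316.8,127.6)]),tri([D,W],[(325.6,195.3),(316.8,127.6)]))
print("tri notch side-wrist",tri([D,W],[(331.7,211.3),(271.6,164.1)]),"pin scene-wrist",tri([S,W],[(329.4,198.1),(348,81.7)]))
an=lambda v:np.degrees(np.arctan2(v[1],v[0]))
for c in (bar,(e[0]+e[1])/2): print(an(no-c),np.hypot(*(no-c)[:2]),an(pin-c),np.hypot(*(pin-c)[:2]),an(blk-c),np.hypot(*(blk-c)[:2]),an(e[0]-e[1]))
# lid ellipse: green region
im=cv2.imread("pics/w1.png");h=cv2.cvtColor(im,cv2.COLOR_BGR2HSV)
E
```

```text
[0.52793051 0.04373531 0.167     ] [0.47904568 0.07798965 0.149     ] [0.57712068 0.02626831 0.14      ] [0.58883621 0.02632026 0.15      ] [array([0.55101502, 0.07682855, 0.167     ]), array([0.49491041, 0.01069372, 0.167     ])] 0.08672682995325572 [0.52296272 0.04376113 0.167     ]
tri bar scene/side w wrist [0.52881782 0.04655005 0.18164466] [0.52483377 0.04043316 0.16585018]
tri notch side-wrist [0.47535714 0.07230579 0.15562382] pin scene-wrist [0.57765227 0.02805587 0.13733208]
144.98049183494513 0.059691595585023564 -19.549504730891105 0.05219932009862023 -15.957066300307988 0.06334657408285822 49.6908289061396
142.067497522793 0.0556803153584665 -17.90026853788545 0.05691295036446261 -14.829547472168532 0.06814324100581928 49.6908289061396
```

```bash
python3 -m crank '[0,0,0,-0.18,0,0,0, 0,0,0,-0.18,0,0,0, 0,0,0,-0.18,0,0,0, 0,0,0,-0.18,0,0,0, 0,0,0,-0.18,0,0,0]'
```

```text
time: 4.1
position: [0.4649, 0.0213, 0.4497]
tool_rot: [1.484, 1.003, -1.486]
ft_force: [-0.8, -0.3, 0.2]
grip_width: 0.007
```

```bash
python3 -m crank '[0,0,0,-0.18,0,0,0, 0,0,0,-0.18,0,0,0, 0,0,0,-0.18,0,0,0, 0,0,0,-0.18,0,0,0, 0,0,0,-0.18,0,0,0]'
```

```text
time: 4.72
position: [0.4649, 0.0213, 0.4497]
tool_rot: [0.819, 1.41, -0.821]
ft_force: [0.4, -0.2, 0.4]
grip_width: 0.004
```

```bash
python3 -m crank '[0,0,0,-0.18,0,0,0, 0,0,0,-0.174,0,0,0, 15,28.3,2.5,0,0,0,0, 15,28.3,2.5,0,0,0,0, 15,28.3,2.5,0,0,0,0]'; cat > st.py <<'E'
from h import *
import sys
s=ctrl.get_state(); M=R.from_rotvec(s["tool_rot"]).as_matrix(); a=np.arctan2(M[1,1],M[0,1])
C=np.array([.5225,.044]); d=s["position"][:2]-C
print("pos",np.round(s["position"],4),"yaw",round(np.degrees(a),1),"x",np.round(M[:,0],3),"off y,z mm",np.round([d@M[:2,1]*1e3,d@M[:2,2]*1e3],1),"f",np.round(s["ft_force"],1),"q",np.round(s["joint_positions"],2),s["time"])
E
python3 st.py
```

```text
time: 5.35
position: [0.5264, 0.0815, 0.4042]
tool_rot: [0.551, 1.499, -0.553]
ft_force: [0.1, -0.1, -0.1]
grip_width: 0.005
pos [0.5264 0.0815 0.4042] yaw 49.6 x [ 0.    -0.002 -1.   ] off y,z mm [ 31.  -21.4] f [ 0.1 -0.1 -0.1] q [ 0.54  0.13 -0.8   1.72  0.1   1.33  0.59] 5.35
```

```bash
python3 -m crank '[16,1,-1,0,0,0,0, 16,1,-1,0,0,0,0, 16,0,0,0,0,0,0, 12,0,0,0,0,0,0, 6,0,0,0,0,0,0]'; python3 st.py; python3 - <<'E'
from h import *
for n in("scene","side","wrist"):
    im=ctrl.get_image(n)
    a={"scene":im[130:230,260:420],"side":im[150:255,245:405],"wrist":im}[n]
    k=640/a.shape[1]; cv2.imwrite(f"pics/{n}2.png",cv2.resize(a,None,fx=k,fy=k,interpolation=cv2.INTER_CUBIC)[:,:,::-1])
E
```

```text
time: 5.98
position: [0.5254, 0.0855, 0.3379]
tool_rot: [0.549, 1.5, -0.55]
ft_force: [0.1, 0.4, -0.5]
grip_width: 0.006
pos [0.5254 0.0855 0.3379] yaw 49.8 x [-0.001 -0.001 -1.   ] off y,z mm [ 33.5 -24.6] f [ 0.1  0.4 -0.5] q [ 0.52  0.19 -0.8   1.81  0.14  1.21  0.54] 5.975
```

View pics/scene2.png

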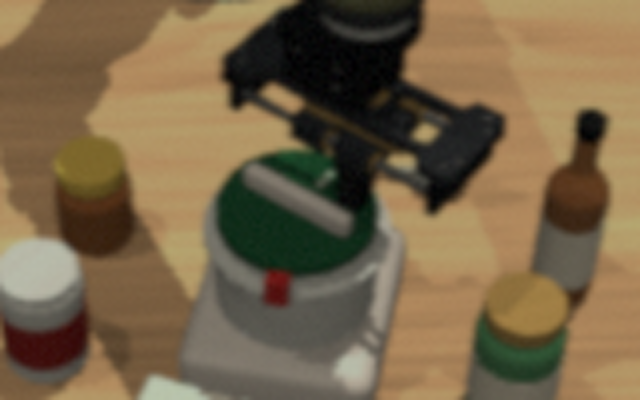

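View pics/side2.png

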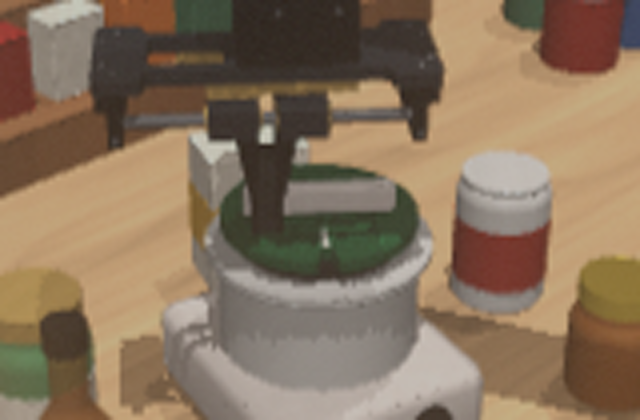

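View pics/wrist2.png

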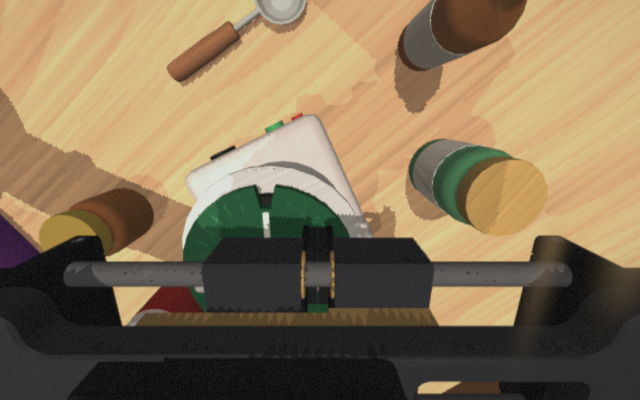

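```bash
python3 -m crank '[0,0,8.5,0,0,0,0, 0,2.1,5.9,0.17,0,0,0, 0,2.1,5.9,0.17,0,0,0, 0,2.1,5.9,0.17,0,0,0, 0,2.1,5.9,0.17,0,0,0]'; python3 st.py
```

```text
time: 6.75
position: [0.5532, 0.0669, 0.3395]
tool_rot: [1.075, 1.29, -1.07]
ft_force: [1.4, 2.8, 0.8]
grip_width: 0.005
pos [0.5532 0.0669 0.3395] yaw 10.5 x [ 0.002  0.002 -1.   ] off y,z mm [ 34.4 -16.9] f [1.4 2.8 0.8] q [ 0.45  0.23 -0.7   1.75  0.15  1.21 -0.1 ] 6.75
```

```bash
python3 -m crank '[0,2.1,5.9,0.17,0,0,0, 0,2.1,5.9,0.17,0,0,0, 0,2.1,5.9,0.17,0,0,0, 0,2.1,5.9,0.17,0,0,0, 0,2.1,5.9,0.17,0,0,0]'; python3 st.py
```

```text
time: 7.38
position: [0.5594, 0.0362, 0.3396]
tool_rot: [1.684, 0.815, -1.677]
ft_force: [2.5, 0.8, -0.9]
grip_width: 0.004
pos [0.5594 0.0362 0.3396] yaw -38.2 x [ 0.004  0.001 -1.   ] off y,z mm [ 33.8 -16.6] f [ 2.5  0.8 -0.9] q [ 0.4   0.22 -0.58  1.75  0.13  1.21 -0.88] 7.375
```

```bash
python3 -m crank '[0,2.1,5.9,0.17,0,0,0, 0,2.1,5.9,0.17,0,0,0, 0,2.1,5.9,0.17,0,0,0, 0,2.1,5.9,0.17,0,0,0, 0,2.1,5.9,0.17,0,0,0]'; python3 st.py; python3 - <<'E'
from h import *
for n in("scene","side","wrist"):
    im=ctrl.get_image(n)
    a={"scene":im[130:230,260:420],"side":im[150:255,245:405],"wrist":im}[n]
    k=640/a.shape[1]; cv2.imwrite(f"pics/{n}3.png",cv2.resize(a,None,fx=k,fy=k,interpolation=cv2.INTER_CUBIC)[:,:,::-1])
E
```

```text
time: 8.0
position: [0.5408, 0.0112, 0.3397]
tool_rot: [2.199, 0.057, -2.189]
ft_force: [3.7, 0.0, -1.6]
grip_width: 0.005
pos [0.5408 0.0112 0.3397] yaw -86.9 x [ 0.005 -0.001 -1.   ] off y,z mm [ 33.7 -16.5] f [ 3.7  0.  -1.6] q [ 0.37  0.16 -0.48  1.8   0.08  1.2  -1.65] 8.0
```

View pics/scene3.png

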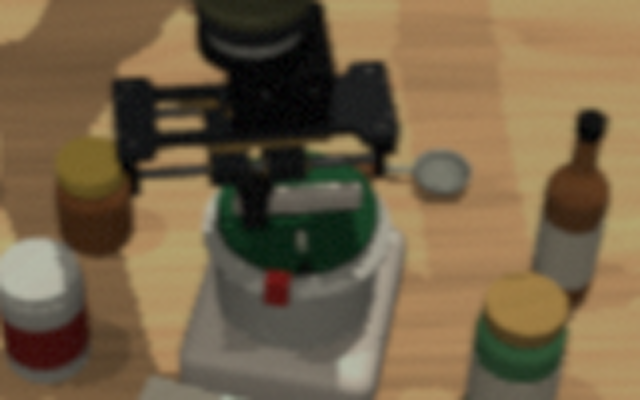

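View pics/wrist3.png

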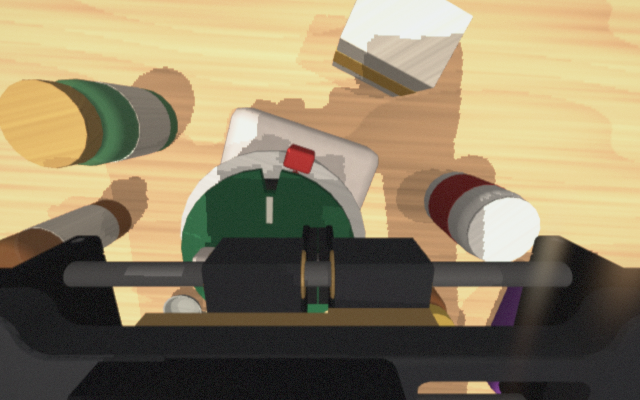

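```bash
python3 -m crank '[0,1.7,4.9,0.14,0,0,0, 0,1.5,4.5,0.13,0,0,0, 0,0,0,0,0,0,0, 0,0,0,0,0,0,0, 0,0,0,0,0,0,0]'; python3 st.py; python3 - <<'E'
from h import *
s=ctrl.get_state(); im=ctrl.get_image("wrist"); np.savez("w4.npz",position=s["position"],tool_rot=s["tool_rot"])
cv2.imwrite("pics/w4.png",im[:,:,::-1])
cv2.imwrite("pics/w4z.png",cv2.resize(im[120:250,170:390],None,fx=3.5,fy=3.5,interpolation=cv2.INTER_CUBIC)[:,:,::-1])
for t in ["notch","pin"]: print(t,[(np.round(x["at"],1).tolist(),round(x["confidence"],2)) for x in ctrl.mark_of("wrist",t)[:3]])
E
```

```text
time: 8.78
position: [0.5303, 0.0091, 0.3389]
tool_rot: [-2.112, 0.221, 2.111]
ft_force: [1.5, -1.3, 1.5]
grip_width: 0.007
pos [0.5303 0.0091 0.3389] yaw -101.9 x [ 0. -0. -1.] off y,z mm [ 32.5 -14.8] f [ 1.5 -1.3  1.5] q [ 0.36  0.14 -0.46  1.82  0.07  1.2  -1.9 ] 8.775
notch [([277.6, 179.8], 0.92)]
pin [([273.3, 173.1], 0.82)]
```

View pics/w4z.png

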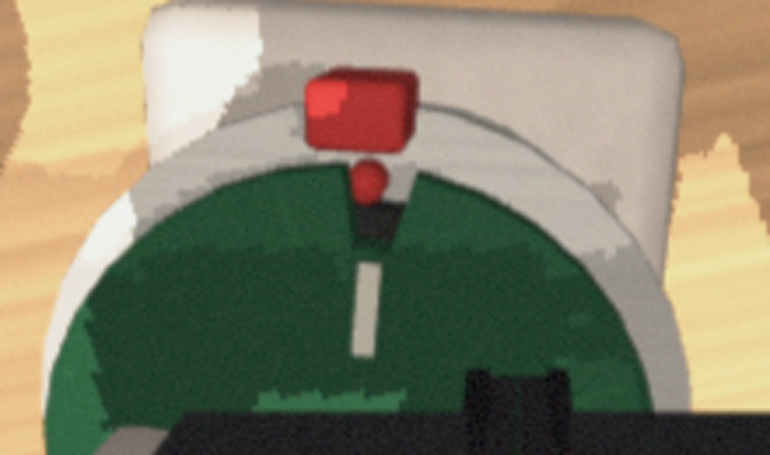

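```bash
python3 - <<'E'
from h import *
s=dict(np.load("w4.npz")); W=P("wrist",s)
q=lambda x,y:(170+x/3.5,120+y/3.5)
L=onplane(W,q(350,165),.149);Rr=onplane(W,q(417,172),.149)
i1=onplane(W,q(357,203),.149);
pin=onplane(W,q(369,180),.137); s1=onplane(W,q(371,263),.149);s2=onplane(W,q(363,356),.149)
b=[onplane(W,q(*p),.150) for p in ((307,78),(418,78))]
print(L,Rr,np.linalg.norm(L-Rr),(L+Rr)/2,pin,s1,s2,b)
an=lambda v:np.degrees(np.arctan2(v[1],v[0]))
C=np.array([.5225,.044,0])
for p in (L,Rr,(L+Rr)/2,pin,s1,s2,(b[0]+b[1])/2): print(an(p-C),np.hypot(*(p-C)[:2]))
print(an(s1-s2))
E
```

```text
[0.58100649 0.02894402 0.149     ] [0.5772846  0.01755144 0.149     ] 0.011985131239315041 [0.57914555 0.02324773 0.149     ] [0.57564363 0.02864506 0.137     ] [0.56255228 0.02984626 0.149     ] [0.54507495 0.03592551 0.149     ] [array([0.5974373 , 0.03209934, 0.15      ]), array([0.59343916, 0.01333158, 0.15      ])]
-14.431292940148984 0.06041268116020661
-25.77002495455042 0.060834847376649646
-20.120463529694497 0.06032722857422358
-16.115739140693897 0.05531744388571943
-19.462476197018574 0.04247956903436433
-19.680854234901453 0.02397552713304088
-16.26808542146259 0.07598037260186265
-19.179531309117408
```

```bash
python3 -m crank '[-26,0,0,0.13,0,0,0, 0,2,22.5,0,0,0,0, 0,1,22.5,0,0,0,0, 26,0,0,0,0,0,0, 0,0,0,0,0,0,0]'; python3 st.py
```

```text
time: 9.55
position: [0.4851, 0.0222, 0.3368]
tool_rot: [-2.032, 0.348, 2.044]
ft_force: [-0.6, 0.2, 0.4]
grip_width: 0.002
pos [0.4851 0.0222 0.3368] yaw -109.4 x [-0.006  0.001 -1.   ] off y,z mm [33.  28.1] f [-0.6  0.2  0.4] q [ 0.35  0.04 -0.46  1.92  0.02  1.19 -2.02] 9.55
```

```bash
python3 -m crank '[0,0,-6,0,0,0,0, 0,0,-4,0,0,0,0, 0,0,-1.2,0,0,0,0, 0,0,-1.2,0,0,0,0, 0,0,-0.6,0,0,0,0]'; python3 st.py; cat > look.py <<'E'
from h import *
import sys
k=sys.argv[1]
s=ctrl.get_state(); im=ctrl.get_image("wrist"); np.savez(f"{k}.npz",position=s["position"],tool_rot=s["tool_rot"])
cv2.imwrite(f"pics/{k}.png",im[:,:,::-1])
x0,y0=int(sys.argv[2]),int(sys.argv[3])
cv2.imwrite(f"pics/{k}z.png",cv2.resize(im[y0:y0+130,x0:x0+220],None,fx=3.5,fy=3.5,interpolation=cv2.INTER_CUBIC)[:,:,::-1])
E
python3 look.py w5 170 90
```

```text
time: 10.18
position: [0.4988, 0.017, 0.3388]
tool_rot: [-2.037, 0.35, 2.037]
ft_force: [-1.6, -0.8, 1.6]
grip_width: 0.003
pos [0.4988 0.017  0.3388] yaw -109.5 x [-0. -0. -1.] off y,z mm [33.4 13.4] f [-1.6 -0.8  1.6] q [ 0.36  0.07 -0.46  1.89  0.03  1.19 -2.02] 10.175
```

View pics/w5z.png

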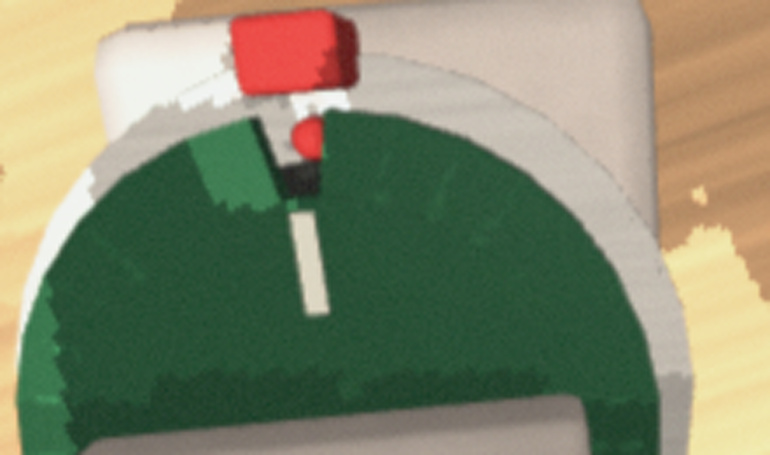

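```bash
python3 - <<'E'
from h import *
s=dict(np.load("w5.npz")); W=P("wrist",s)
q=lambda x,y:(170+x/3.5,90+y/3.5)
L=onplane(W,q(255,120),.149);Rr=onplane(W,q(326,111),.149)
pin=onplane(W,q(309,137),.137); s1=onplane(W,q(300,212),.149);s2=onplane(W,q(317,315),.149)
b=[onplane(W,q(*p),.150) for p in ((230,18),(330,12))]
an=lambda v:np.degrees(np.arctan2(v[1],v[0]))
C=np.array([.5225,.044,0])
for p in (L,Rr,(L+Rr)/2,pin,s1,s2,(b[0]+b[1])/2): print(np.round(p,4),an(p-C),np.hypot(*(p-C)[:2]))
print(an(s1-s2))
E
```

```text
[0.5809 0.0351 0.149 ] -8.633233609803941 0.05903998450773917
[0.5782 0.0231 0.149 ] -20.52937497257907 0.05945600801156387
[0.5795 0.0291 0.149 ] -14.602262511640138 0.05892902231844186
[0.5754 0.0301 0.137 ] -14.67392654796135 0.054692588514230034
[0.5639 0.0341 0.149 ] -13.46223260399152 0.04259032091383216
[0.5458 0.0385 0.149 ] -13.214278343537764 0.02396984286855705
[0.5948 0.0242 0.15  ] -15.340984141984503 0.07495007005000504
-13.781412002760066
```

```bash
python3 -m crank '[0,0,5,0,0,0,0, -30,0,0,0,0,0,0, -30,0,20,0,0,0,0, 0,0,25,0,0,0,0, 0,0,0,0,0,0,0]'; python3 st.py; python3 look.py w6 170 40; python3 - <<'E'
from h import *
for t in ["notch","pin"]: print(t,[(np.round(x["at"],1).tolist(),round(x["confidence"],2)) for x in ctrl.mark_of("wrist",t)[:3]])
E
```

```text
time: 10.85
position: [0.4509, 0.0347, 0.3993]
tool_rot: [-2.04, 0.349, 2.035]
ft_force: [-0.2, -0.4, -0.0]
grip_width: 0.005
pos [0.4509 0.0347 0.3993] yaw -109.4 x [ 0.002 -0.001 -1.   ] off y,z mm [32.6 64.5] f [-0.2 -0.4 -0. ] q [ 0.36 -0.09 -0.46  1.91 -0.04  1.31 -2.  ] 10.85
notch []
pin [([271.8, 61.6], 0.67)]
```

View pics/w6.png

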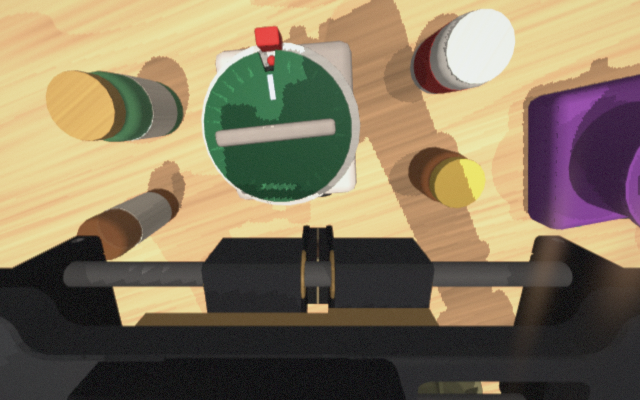

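View pics/w6z.png

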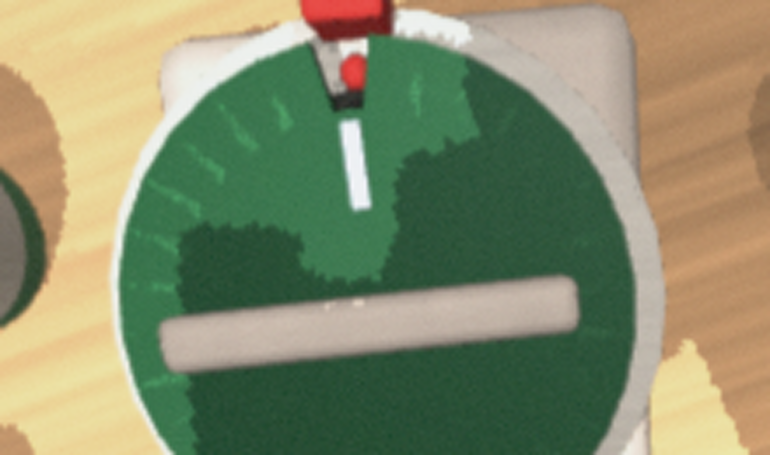

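```bash
python3 - <<'E'
from h import *
s=dict(np.load("w6.npz")); W=P("wrist",s)
q=lambda x,y:(170+x/3.5,40+y/3.5)
an=lambda v:np.degrees(np.arctan2(v[1],v[0]))
e1=onplane(W,q(175,345),.167);e2=onplane(W,q(577,304),.167)
e1,e2=onplane(W,q(161,335),.167),onplane(W,q(578,294),.167)
C=(e1+e2)/2; C[2]=0; print("bar",e1,e2,np.linalg.norm(e1-e2),C,an(e1-e2), "notch by bar",an(e1-e2)-90)
L=onplane(W,q(310,42),.149);Rr=onplane(W,q(369,34),.149)
pin=onplane(W,q(355,71),.137); s1=onplane(W,q(349,121),.149);s2=onplane(W,q(360,209),.149)
blk=onplane(W,q(347,33-5),.150)
# lid disc fit: left/right extremes
l=onplane(W,q(118,285),.149); r=onplane(W,q(637,290),.149); print("disc",l,r,np.linalg.norm(l-r),(l+r)/2)
for C in (C,np.array([.5225,.044,0])):
  for p in (L,Rr,(L+Rr)/2,pin,s1,s2,blk): print(np.round(p,4),an(p-C),np.hypot(*(p-C)[:2]))
print(an(s1-s2))
E
```

```text
bar [0.53489084 0.08642411 0.167     ] [ 0.51296724 -0.00116425  0.167     ] 0.09029044900054371 [0.52392904 0.04262993 0.        ] 75.94743668851177 notch by bar -14.052563311488228
disc [0.54938004 0.09745594 0.149     ] [ 0.50831768 -0.01515236  0.149     ] 0.11986136839195048 [0.52884886 0.04115179 0.149     ]
[0.5813 0.0359 0.149 ] -6.733317069260261 0.0577917174016311
[0.5785 0.0233 0.149 ] -19.535774378537088 0.05791886665814166
[0.5799 0.0296 0.149 ] -13.141609164575137 0.05749459530240178
[0.5753 0.0299 0.137 ] -13.919563518471927 0.052951211506915105
[0.5639 0.0339 0.149 ] -12.310747127294173 0.04094513417767687
[0.5461 0.0385 0.149 ] -10.466786127054485 0.022554840660301
[0.5809 0.0272 0.15  ] -15.140577046564728 0.059047158481254296
[0.5813 0.0359 0.149 ] -7.884516787347261 0.059383522220558295
[0.5785 0.0233 0.149 ] -20.31599542905221 0.059729320770733396
[0.5799 0.0296 0.149 ] -14.11837225327905 0.059206307661570326
[0.5753 0.0299 0.137 ] -14.952919691089951 0.05467675950487617
[0.5639 0.0339 0.149 ] -13.69991632157661 0.04264596291287863
[0.5461 0.0385 0.149 ] -13.0392479410283 0.02423341448635792
[0.5809 0.0272 0.15  ] -16.035285566683854 0.060791848368514555
-14.569283576321418
```

```bash
python3 -m crank '[0,-16,-32,0,0,0,0, 0,-17,-32,0,0,0,0, 20,0,-0.5,0,0,0,0, 20,0,0,0,0,0,0, 7,0,0,0,0,0,0]'; python3 st.py
```

```text
time: 11.62
position: [0.5237, 0.0429, 0.3498]
tool_rot: [-2.033, 0.35, 2.04]
ft_force: [-0.0, 0.1, 0.8]
grip_width: 0.007
pos [0.5237 0.0429 0.3498] yaw -109.5 x [-0.003  0.001 -1.   ] off y,z mm [ 0.7 -1.5] f [-0.   0.1  0.8] q [ 0.33  0.12 -0.49  1.82  0.06  1.22 -2.09] 11.625
```

```bash
python3 -m crank '[2,0,0,0,0,0,0, 2,0,0,0,0,0,0, 1.5,0,0,0,0,0,0, 1.5,0,0,0,0,0,0, 0,0,0,0,0,0,0]'; python3 st.py
```

```text
time: 12.25
position: [0.5237, 0.0433, 0.346]
tool_rot: [-2.039, 0.35, 2.035]
ft_force: [-2.1, -0.3, 5.4]
grip_width: 0.003
pos [0.5237 0.0433 0.346 ] yaw -109.5 x [ 0.002 -0.001 -1.   ] off y,z mm [ 0.2 -1.3] f [-2.1 -0.3  5.4] q [ 0.33  0.12 -0.49  1.82  0.06  1.21 -2.09] 12.25
```

```bash
python3 -m crank '[2,0,0,0,0,0,0, 2,0,0,0,0,0,0, 2,0,0,0,0,0,0, 1,0,0,0,0,0,0, 0,0,0,0,0,0,0]'; python3 st.py; python3 look.py w7 170 40
```

```text
time: 12.88
position: [0.5237, 0.0434, 0.3395]
tool_rot: [-2.039, 0.35, 2.035]
ft_force: [-4.3, -1.0, 9.2]
grip_width: 0.006
pos [0.5237 0.0434 0.3395] yaw -109.5 x [ 0.002 -0.001 -1.   ] off y,z mm [ 0.2 -1.4] f [-4.3 -1.   9.2] q [ 0.33  0.13 -0.49  1.83  0.07  1.2  -2.1 ] 12.875
```

```bash
python3 -m crank '[2,0,0,0,0,0,0, 1,0,0,0,0,0,0, 1,0,0,0,0,0,0, 0,0,0,0,0,0,0, 0,0,0,0,0,0,0]'; python3 st.py
```

```text
time: 13.55
position: [0.5238, 0.0436, 0.3391]
tool_rot: [-2.041, 0.352, 2.034]
ft_force: [-9.6, -0.7, 28.7]
grip_width: 0.006
pos [0.5238 0.0436 0.3391] yaw -109.5 x [ 0.003 -0.002 -1.   ] off y,z mm [-0.  -1.4] f [-9.6 -0.7 28.7] q [ 0.32  0.13 -0.49  1.83  0.07  1.19 -2.1 ] 13.55
```

View pics/w7.png

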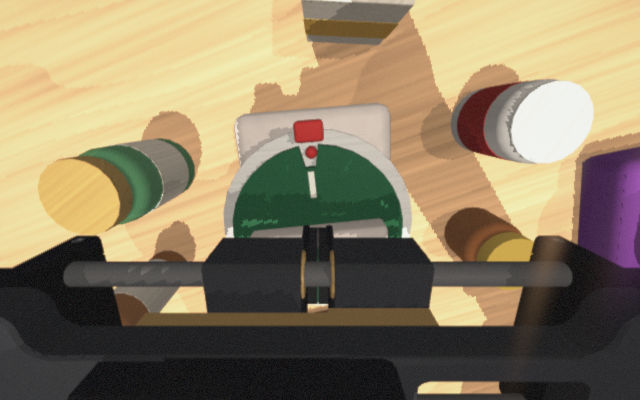

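Travel is 10.7 mm and the reading climbed to a firm 29 N stop, so the lid is home. The picture shows the pin (311,152) sitting in the notch. Next I retreat straight up and check.

```bash
python3 -m crank '[-6,0,0,0,0,0,0, -20,0,0,0,0,0,0, -40,0,0,0,0,0,0, -30,20,30,0,0,0,0, 0,20,30,0,0,0,0]'; python3 -m crank '[0,0,0,0,0,0,0, 0,0,0,0,0,0,0, 0,0,0,0,0,0,0, 0,0,0,0,0,0,0, 0,0,0,0,0,0,0]'; python3 st.py; python3 look.py w8 170 60; python3 - <<'E'
from h import *
im={n:ctrl.get_image(n) for n in("scene","side")}
cv2.imwrite("pics/scene8.png",im["scene"][:,:,::-1]); a=im["side"][175:280,245:405]
cv2.imwrite("pics/side8.png",cv2.resize(a,None,fx=4,fy=4,interpolation=cv2.INTER_CUBIC)[:,:,::-1])
for t in ["lid_bar","notch","herb_jar_mid","honey_jar_mid","oil_bottle_mid","tea_tin_mid","tea_carton_mid","spoon"]:
    d={n:[(np.round(x["at"],1).tolist(),round(x["confidence"],2)) for x in ctrl.mark_of(n,t)[:2]] for n in im}
    print(t,d)
E
```

```text
time: 14.18
position: [0.4537, 0.0259, 0.4321]
tool_rot: [-2.042, 0.348, 2.031]
ft_force: [0.5, -0.3, -0.2]
grip_width: 0.006
time: 14.8
position: [0.4539, 0.0258, 0.4294]
tool_rot: [-2.036, 0.349, 2.038]
ft_force: [-0.2, -0.1, -0.1]
grip_width: 0.005
pos [0.4539 0.0258 0.4294] yaw -109.5 x [-0.001  0.    -1.   ] off y,z mm [40.  58.6] f [-0.2 -0.1 -0.1] q [ 0.38 -0.1  -0.46  1.86 -0.05  1.38 -1.98] 14.8
lid_bar {'scene': [([220.9, 145.9], 0.8), ([332.4, 179.0], 0.61)], 'side': [([458.2, 168.6], 0.93), ([313.1, 196.3], 0.71)]}
notch {'scene': [([214.2, 159.2], 0.71), ([332.1, 198.1], 0.57)], 'side': [([436.1, 172.1], 0.75), ([314.1, 191.3], 0.7)]}
herb_jar_mid {'scene': [([390.5, 218.1], 0.66)], 'side': [([256.8, 244.3], 0.96)]}
honey_jar_mid {'scene': [([283.0, 177.6], 0.59)], 'side': [([395.1, 232.9], 0.82), ([311.8, 199.0], 0.43)]}
oil_bottle_mid {'scene': [([402.9, 179.5], 0.79)], 'side': [([324.5, 249.1], 0.63), ([263.1, 266.0], 0.59)]}
tea_tin_mid {'scene': [([274.5, 206.0], 0.88), ([335.0, 177.4], 0.73)], 'side': [([368.9, 207.2], 0.76)]}
tea_carton_mid {'scene': [([306.1, 246.5], 0.62), ([354.0, 174.3], 0.52)], 'side': [([305.7, 203.5], 0.75), ([261.6, 266.8], 0.42)]}
spoon {'scene': [([354.2, 175.5], 0.79)], 'side': [([352.8, 301.6], 0.79), ([256.8, 246.3], 0.49)]}
```

View pics/w8.png

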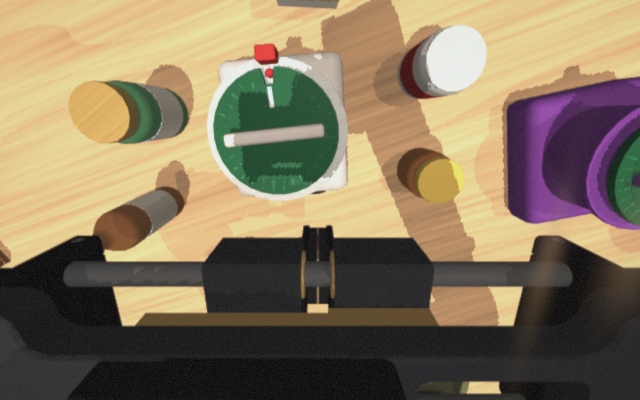

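View pics/side8.png

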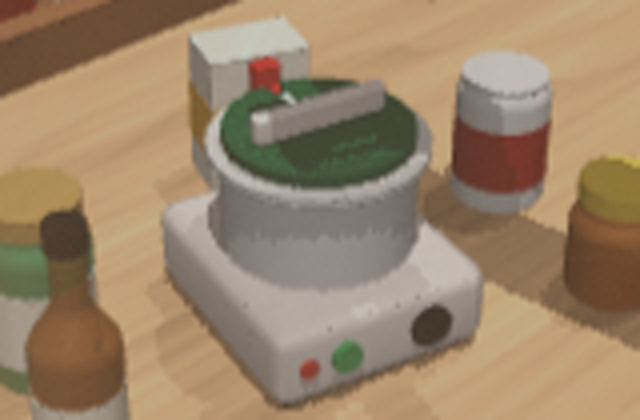

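The lid is low in the bowl with the red pin in the notch (wrist (269,72)). The bystanders are where they were, within a few pixels, and the hand is clear. Handing in.

```bash
python3 -c "
from bench import ctrl
print(ctrl.close_job())"
```

```text
the job is handed in; nothing more can be done
None
```

The herb mill is closed: the notch is over the red pin, the lid is pressed home, and I handed the job in at about 15 s of the 48 s.

- **Turning:** I pushed the bar about 155° clockwise with the shut fingertips. The lid went about 3.5° past the pin, so I moved to the other side of the bar and pushed it back. My last measurements before pressing put the notch within about 1–2° of the pin, or 1–2 mm.
- **Pressing:** I pressed on the middle of the bar. The lid started down at about 5 N and reached a firm stop at 29 N. The fingertips were then at 157 mm, the height given for the bar top with the lid home.
- **Last checks:** After I lifted the hand clear, the wrist picture showed the pin inside the notch and the side picture showed the lid low in the bowl. The wrist force was about 0 N. The jars, bottle, tin, carton and spoon were where they started, within a few pixels.
- **Disagreements:** The network marks for the bar and notch were sometimes several millimetres off or confused with other objects. I set the lid angle from bar, block and pin pixels I picked in the pictures instead. I did not measure the final lid height from a second camera view; it rests on fingertip travel, the force stop and the pictures.

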